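# Make up two shoe-repair kits

## Task

Make up the two repair kits from the stock on the bench: into the green tray put the blue tin and the black thread spool, one in each compartment, with the yellow tin standing centred on top of the blue tin; into the red tray put the brown heel and the tan thread spool, one in each compartment. Either compartment will do, but everything must stand upright, flat on the tray floor (the yellow tin flat on the blue tin's lid), and be let go. Leave the rest of the stock (blue spool, white heel, glue bottle) standing where it is.

Things in the scene. Friction and masses are not known exactly. Their poses are not given: they have to be found in the camera images.
- green_tray: Green shallow job tray, fixed, open on top: 108 mm along its x, 190 mm along its y, rim 14 mm above the bench; walls and floor 4 mm thick (inner floor 4 mm above the bench). A wall as high as the rim at its y = 0 makes two compartments, each 100 mm (x) by 89 mm (y) inside, centred at y = +46.5 and -46.5 mm. Origin: centre of underside, on the bench; z up. Turned up to 0.3 rad.
- red_tray: Red shallow job tray, fixed, open on top: 108 mm along its x, 190 mm along its y, rim 14 mm above the bench; walls and floor 4 mm thick (inner floor 4 mm above the bench). A wall as high as the rim at its y = 0 makes two compartments, each 100 mm (x) by 89 mm (y) inside, centred at y = +46.5 and -46.5 mm. Origin: centre of underside, on the bench; z up. Turned up to 0.3 rad.
- black_spool: Black: spool of black thread standing on the bench, cream core showing in the middle of its top. Round: foot 46 mm diameter, thread 45 mm diameter up to 51 mm, 56 mm high over the core; about 90 g. Origin: centre of the underside; z up along its axis.
- tan_spool: Tan (orange-brown): spool of tan thread standing on the bench, cream core showing in the middle of its top. Round: foot 46 mm diameter, thread 45 mm diameter up to 51 mm, 56 mm high over the core; about 90 g. Origin: centre of the underside; z up along its axis.
- brown_heel: Dark brown shoe heel block standing on the bench, D-shaped from above (straight edge at -x, round at +x). 60 mm along its x (-30 to +30 mm), 54 mm wide along its y between parallel sides, 36 mm high; about 70 g. Origin: centre of the underside; z up. Turned up to 0.7 rad.
- blue_tin: Blue round closed tin of wax with a flat lid and a thin steel band, standing on the bench. 64 mm diameter, 38 mm high, about 150 g. Origin: centre of the underside; z up.
- yellow_tin: Yellow round closed tin, flat top and bottom, standing on the bench. 54 mm diameter, 24 mm high, about 70 g. Origin: centre of the underside; z up.
- blue_spool: Spare stock, not for the kits. Blue: spool of blue thread standing on the bench, cream core showing in the middle of its top. Round: foot 46 mm diameter, thread 45 mm diameter up to 51 mm, 56 mm high over the core; about 90 g. Origin: centre of the underside; z up along its axis.
- white_heel: Spare stock, not for the kits. Cream-white shoe heel block standing on the bench, D-shaped from above (straight edge at -x, round at +x). 60 mm along its x (-30 to +30 mm), 54 mm wide along its y between parallel sides, 36 mm high; about 70 g. Origin: centre of the underside; z up. Turned up to 0.7 rad.
- glue_bottle: Spare stock, not for the kits. Small white plastic glue bottle with a red cap, standing upright; 38 mm diameter, 90 mm high, 100 g. Origin: centre of the underside; z up.
There are look-alikes about, which are no part of the job. There is more than one size of the tan_spool; the job needs the middle-sized.

How it is judged:
At the end, for the whole second after the job is handed in: Each kit piece upright (0.12 rad), at rest on its tray's floor, one per compartment (within 40 mm of the tray's centre along its x, 80 mm along y); yellow tin flat on the blue one within 15 mm of its axis; spare stock upright, moved under 30 mm (x of blue_tin in the frame of green_tray between -0.04 and 0.04 m and y of blue_tin in the frame of green_tray between -0.08 and 0.08 m and z of blue_tin in the frame of green_tray between 0 and 0.008 m and angle between each of blue_tin, black_spool, brown_heel, tan_spool, yellow_tin, blue_spool, white_heel, glue_bottle's own z axis and vertical below 0.12 rad and linear speed of each of blue_tin, black_spool, brown_heel, tan_spool, yellow_tin below 0.02 m/s and angular speed of each of blue_tin, black_spool, brown_heel, tan_spool, yellow_tin below 0.3 rad/s and x of black_spool in the frame of green_tray between -0.04 and 0.04 m and y of black_spool in the frame of green_tray between -0.08 and 0.08 m and z of black_spool in the frame of green_tray between 0 and 0.008 m and ((y of blue_tin in the frame of green_tray above 0 m and y of black_spool in the frame of green_tray below 0 m) or (y of blue_tin in the frame of green_tray below 0 m and y of black_spool in the frame of green_tray above 0 m)) and x of brown_heel in the frame of red_tray between -0.04 and 0.04 m and y of brown_heel in the frame of red_tray between -0.08 and 0.08 m and z of brown_heel in the frame of red_tray between 0 and 0.008 m and x of tan_spool in the frame of red_tray between -0.04 and 0.04 m and y of tan_spool in the frame of red_tray between -0.08 and 0.08 m and z of tan_spool in the frame of red_tray between 0 and 0.008 m and ((y of brown_heel in the frame of red_tray above 0 m and y of tan_spool in the frame of red_tray below 0 m) or (y of brown_heel in the frame of red_tray below 0 m and y of tan_spool in the frame of red_tray above 0 m)) and horizontal distance between yellow_tin and blue_tin below 0.015 m and z of yellow_tin in the frame of blue_tin between 0.034 and 0.042 m and distance of each of blue_spool, white_heel, glue_bottle from where it was at the start of the episode below 0.03 m); the robot touches nothing.
It fails at once if the spare blue spool is pushed more than 50 mm or knocked over (distance of blue_spool from where it was at the start of the episode above 0.05 m or angle between blue_spool's own z axis and vertical above 0.5 rad).
It fails at once if the spare white heel is pushed more than 50 mm or knocked over (distance of white_heel from where it was at the start of the episode above 0.05 m or angle between white_heel's own z axis and vertical above 0.5 rad).
It fails at once if the spare glue bottle is pushed more than 50 mm or knocked over (distance of glue_bottle from where it was at the start of the episode above 0.05 m or angle between glue_bottle's own z axis and vertical above 0.5 rad).
It also fails if it takes over 120 s, if anything falls off the work surface, if the arm or the gripper's body presses on something with over 40 N, if the wrist force passes 120 N, or if a joint passes its speed limit or range.

## Robot

A 6-joint arm with a two-finger parallel gripper is mounted at the origin on the work surface. World frame = base frame: x ahead of the robot, y to its left, z up, the work surface at z = 0. Lengths are in m, angles in rad, forces in N, time in s.
With the tool pointing down it reaches from about 0.35 to 0.975 m from the base axis. Payload 4.9 kg.
Tool frame: the origin (TCP) lies at the very end of the fingers, on their centre line; the grasp point (between the pads) lies behind it (manip.grip_depth is the z of the grasp point in the tool frame, in m); z points along the fingers, y is the direction in which the jaws open and shut (so a half turn about z gives the same grasp; the last joint's range is limited). The gripper opens to 85 mm and grips with 20 to 120 N. Pads are 22 mm wide; open, the fingers measure 114 mm over their backs; the gripper's body (76 mm by 85 mm) begins 54 mm behind the grasp point. The pads swing forward as they close: fully open they stand 13 mm farther back than shut.
Start: joints at [1.058, 0.053, 1.613, -0, 1.476, -0.119], TCP at [0.24, 0.577, 0.231] pointing down, gripper open.
Joint ranges: [-3.01, 3.01], [-1.01, 2.22], [0.06, 2.58], [-1.02, 4.17], [0.09, 2.62], [-3.14, 3.14]. Speed limits (rad/s): [2.57, 2.57, 3.14, 3.14, 3.14, 3.14].

## Interface

Orientations are given as a unit quaternion [w, x, y, z].
In Python, from plant import state, optics, manip, silhouettes, place_of gives the robot as it stands. The module is installed in compiled form; this text tells all that it offers.
- The arm moves only by the tool jog_arm, never from a script. Its argument "increments" is a list of rows, each an object with "slide": the shift along the tool's x, y, z in mm, a list of three; "rotation": the turn, a rotation vector about the tool's x, y, z in degrees, a list of three. A call has 1 to 20 rows; each row shifts and turns the commanded pose from where the row before left it, along the tool's axes as they then stand; what a row does not reach is not made up. A row lasts 1/12 s, in which the tool goes at most 41.7 mm and 7.16 degrees, less where a joint would pass 70% of its speed; a pose out of reach is approached as far as the arm can. A call with a gripper value outside its range is refused whole. "fingers" is the opening, from 0 (shut) to 1 (fully open), set as the call begins (left out, the last holds). The fingers move at their own pace and stop on an object; the grip force is fixed at half the most. Time passes only in rows, so rows that do not move let the fingers close. It gives the time, the measured TCP pose, the force and the opening at its end, in the units of the state.
- state(): the state, without advancing time (a new reading comes with each control period).
- optics.grab_frame(name): name is "side" or "top" or "wrist"; returns a dict with "frame" (384x512x3 uint8, blue, green, red), "camera_matrix" (3x3 intrinsics, pixels), "R" (3x3) and "t" (3): a world point X has camera coordinates R X + t. Camera axes: x right, y down, z forward; pixel columns grow to the right and rows downward; lengths in m; the calibration is good to about 2 mm. A picture is of the moment at which its call begins. There is no depth.
- manip.job_done(): hands the job in, once; it reports no verdict.
Trained networks look in the newest picture that a camera, given by its name, has taken for a name from the list of things; names that differ only in an ending like _2 or _b are one class to them, and where a whole thing is asked for, a point or a joint stands for the part that bears it (a point fixed in the world has none). Each returns a list of dicts, best first, with "score" (0 to 1); they miss things now and then, are a little off and sometimes report something else, mostly with a low value. They report only what shows in the picture. A call takes as long as a camera call. They do not tell look-alikes from the thing itself.
- silhouettes(thing, camera): "mask" (384x512 bool, what is visible of it) and "bbox" ([left, top, right, bottom] in pixels, round what is visible of it).
- place_of(thing, camera): "uv" ([column, row] in pixels: a listed point, or the origin of a listed thing).
The state is a dict: "time": time; "joint_pos": joint angles; "joint_vel": joint speeds; "joint_efforts": joint torques, N m; "tool_pos": TCP position; "tool_rot": TCP orientation; "contact_force": force on the tool from outside, world axes, zero at the start; "ft_torque": the same for the moment, N m; "gripper_width": opening from 0.0 (shut) to 1.0 (fully open).
Only numpy, scipy, OpenCV 4.12 (cv2) and the standard library are available. Lean on these libraries where they do the work, as an engineer would, in place of code of your own. Each camera call takes 0.05 s, during which the arm holds its last target.

## Working session

There is one attempt and no reset: what is moved stays moved. The work goes in short steps, Python scripts to look and compute and a tool call to move; the robot and the scene stay as the last step left them, time stands still between calls to the robot, and variables do not carry over. Pictures are saved under pics/ and viewed, and the job is handed in when it is done.

Besides the shell and the picture viewer there is one more tool, called after "Call:" by a JSON object that holds its "fn" and its "kwargs". jog_arm: Moves the arm, as the interface text tells. Its arguments: {"type":"object","properties":{"increments":{"type":"array","items":{"type":"object","properties":{"slide":{"type":"array","items":{"type":"number"}},"rotation":{"type":"array","items":{"type":"number"}}}}},"fingers":{"type":"number"}},"required":["increments"]}

```bash
mkdir -p pics
python3 - <<'E'
from plant import state, optics, manip
import cv2
print(state()); print(manip.grip_depth)
for n in("side","top","wrist"):
    f=optics.grab_frame(n); cv2.imwrite(f"pics/{n}0.png",f["frame"]); print(n,f["camera_matrix"],f["R"],f["t"])
E
```

```text
{'time': 0.0, 'joint_pos': array([ 1.05803034e+00,  5.33305637e-02,  1.61429268e+00, -6.51844017e-06,
        1.47597279e+00, -1.19032892e-01]), 'joint_vel': array([ 0.00162452, -0.00031623, -0.00038745,  0.00061659,  0.00013124,
       -0.00052218]), 'joint_efforts': array([ 2.11786071e-03, -3.93678725e+01, -3.70180321e+01,  6.84540169e-05,
        7.02526944e-03,  2.99205090e-05]), 'tool_pos': array([0.23949054, 0.57662899, 0.23008009]), 'tool_rot': array([-3.08112188e-04,  1.95596966e-01,  9.80683855e-01, -9.53129635e-04]), 'contact_force': array([-1.13735557,  0.11359307,  0.20526325]), 'ft_torque': array([-0.00465368, -0.00440708,  0.05800196]), 'gripper_width': 0.9988995720071404}
-0.0187
side [[413.75416959   0.         261.44951068]
 [  0.         413.75416959 195.32375013]
 [  0.           0.           1.        ]] [[ 0.82892267 -0.55920041  0.01349521]
 [-0.30117312 -0.46651019 -0.83166279]
 [ 0.47136182  0.68531974 -0.55511701]] [-0.4512728   0.17499704  0.72881469]
top [[423.99589217   0.         247.85568988]
 [  0.         423.99589217 187.70254974]
 [  0.           0.           1.        ]] [[-0.00226551 -0.99971122  0.02392389]
 [-0.98463497 -0.00194732 -0.17461439]
 [ 0.17461055 -0.02395189 -0.98434621]] [-0.01505276  0.49305672  1.04704054]
wrist [[305.84340891   0.         258.45380234]
 [  0.         305.84340891 189.92993497]
 [  0.           0.           1.        ]] [[ 0.38352089  0.92353041 -0.00182111]
 [ 0.87888548 -0.36437377  0.30788322]
 [ 0.28367595 -0.11968019 -0.95142241]] [-0.62382025 -0.03959796  0.38005381]
```

View pics/top0.png

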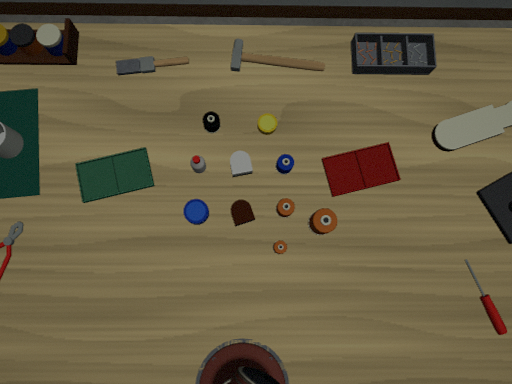

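View pics/side0.png

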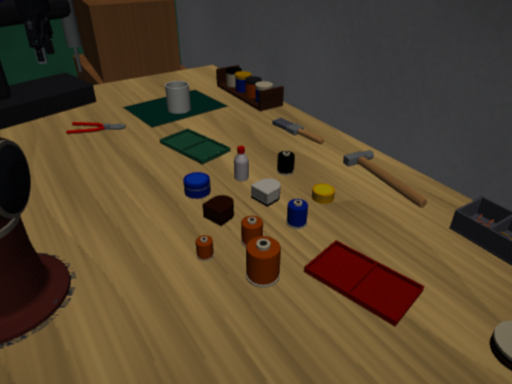

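View pics/wrist0.png

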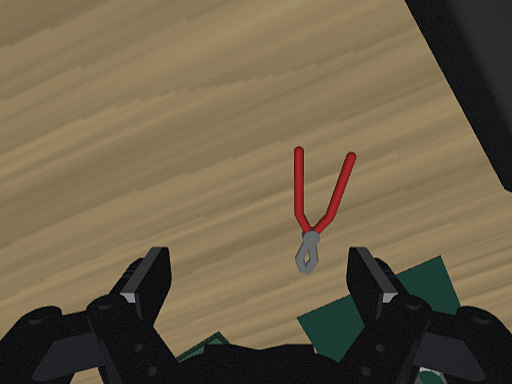

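The top view is unobstructed: blue tin (196,211), brown heel (242,212), black spool (211,121), yellow tin (267,123). The tan spools are small (280,247), middle (286,207) and large (323,221). The green tray is at (115,175) and the red at (361,169). Next I'll fit size models to the silhouettes.

```bash
cat > h.py <<'E'
from plant import state, optics, manip, silhouettes, place_of
import numpy as np, cv2
from scipy.optimize import minimize
from scipy.spatial.transform import Rotation as Ro
def cyl(r,z0,z1):
    a=np.linspace(0,2*np.pi,48,endpoint=False)
    return np.vstack([np.c_[r*np.cos(a),r*np.sin(a),0*a+z] for z in(z0,z1)])
def heel():
    a=np.linspace(-np.pi/2,np.pi/2,24); p=np.vstack([[[-.03,-.027],[-.03,.027]],np.c_[.003+.027*np.cos(a),.027*np.sin(a)]])
    return np.vstack([np.c_[p,0*p[:,0]+z] for z in(0,.036)])
def tray():
    return np.array([[sx*.054,sy*.095,z] for sx in(1,-1) for sy in(1,-1) for z in(0,.014)])
sp=np.vstack([cyl(.023,0,.003),cyl(.0225,.003,.051),cyl(.008,.051,.056)])
M=dict(green_tray=tray(),red_tray=tray(),black_spool=sp,tan_spool=sp,blue_spool=sp,brown_heel=heel(),white_heel=heel(),blue_tin=cyl(.032,0,.038),yellow_tin=cyl(.027,0,.024),glue_bottle=cyl(.019,0,.07))
def proj(f,P):
    c=P@f["R"].T+f["t"]; p=c@f["camera_matrix"].T; return p[:,:2]/p[:,2:]
def ray(f,uv,z):
    d=f["R"].T@np.linalg.inv(f["camera_matrix"])@np.array([*uv,1.]); o=-f["R"].T@f["t"]
    return o+d*(z-o[2])/d[2]
def place(P,x,z=0):
    c,s=np.cos(x[2]),np.sin(x[2]); return P@np.array([[c,-s,0],[s,c,0],[0,0,1]]).T+[x[0],x[1],z]
def render(f,P):
    m=np.zeros((384*4,512*4),np.uint8); h=cv2.convexHull(proj(f,P).astype(np.float32))
    cv2.fillPoly(m,[np.round((h+.5)*4).astype(np.int32)],1); return cv2.resize(m.astype(np.float32),(512,384),interpolation=cv2.INTER_AREA)
def fit(name,f,mask,z=0,x0=None,yaw=False):
    P=M[name]; mk=mask.astype(np.float32)
    if x0 is None:
        v,u=np.nonzero(mask); x0=ray(f,(u.mean(),v.mean()),z+P[:,2].max()/2)
    def cost(q):
        r=render(f,place(P,[q[0],q[1],q[2]/.05 if yaw else 0],z)); return np.abs(r-mk).sum()/mk.sum()
    best=None
    for y0 in ((-.6,-.2,.2,.6) if yaw else (0,)):
        s=np.array([x0[0],x0[1],y0*.05]); S=np.vstack([s,s+[.008,0,0],s+[0,.008,0],s+[0,0,.01]])
        if not yaw: S=S[:3]
        r=minimize(lambda q:cost(np.r_[q,0][:3]),s if yaw else s[:2],method="Nelder-Mead",options=dict(initial_simplex=S if yaw else S[:,:2],xatol=1e-4,fatol=1e-4))
        if best is None or r.fun<best.fun: best=r
    q=best.x; return np.r_[q[:2],q[2]/.05 if yaw else 0],best.fun
E
python3 - <<'E'
from h import *
for cam in("top","side"):
    f=optics.grab_frame(cam)
    for n in M:
        for d in silhouettes(n,cam)[:4]:
            if d["score"]<.3: continue
            x,c=fit(n,f,d["mask"],yaw=("tray" in n or "heel" in n))
            print(cam,n,round(d["score"],2),np.round(d["bbox"]),np.round(x,4),round(c,3))
E
```

```text
top green_tray 0.77 [ 76. 146. 156. 204.] [0.5357 0.3393 0.2477] 0.031
top red_tray 0.61 [322. 144. 401. 194.] [ 0.5527 -0.3183  0.2383] 0.028
top black_spool 0.72 [201. 113. 220. 133.] [0.677  0.0846 0.    ] 0.135
top tan_spool 0.65 [306. 208. 336. 235.] [ 0.4123 -0.2157  0.    ] 0.466
top tan_spool 0.57 [275. 198. 294. 217.] [ 0.4437 -0.11    0.    ] 0.073
top tan_spool 0.45 [272. 240. 289. 252.] [ 0.3449 -0.089   0.    ] 0.811
top blue_spool 0.61 [276. 156. 294. 171.] [ 0.5605 -0.1097  0.    ] 0.069
top blue_spool 0.59 [232. 200. 253. 227.] [0.4351 0.006  0.    ] 0.357
top brown_heel 0.59 [231. 200. 253. 227.] [0.4362 0.0033 0.2918] 0.073
top white_heel 0.89 [232. 153. 252. 175.] [0.5651 0.006  0.1729] 0.043
top white_heel 0.71 [232. 199. 253. 228.] [0.436  0.0037 0.3416] 0.057
top blue_tin 0.75 [185. 200. 210. 224.] [0.4349 0.1195 0.    ] 0.102
top yellow_tin 0.64 [258. 113. 276. 135.] [ 0.6765 -0.0668  0.    ] 0.109
top glue_bottle 0.66 [ 78. 145. 156. 201.] [0.5034 0.3899 0.    ] 0.89
top glue_bottle 0.47 [188. 160. 208. 173.] [0.5553 0.1152 0.    ] 0.247
side green_tray 0.84 [
[... 450 characters left out ...]
 279. 288.] [ 0.4001 -0.2134  0.    ] 0.446
side tan_spool 0.91 [199. 236. 213. 264.] [ 0.3457 -0.0949  0.    ] 0.918
side blue_spool 0.61 [285. 198. 304. 230.] [ 0.56   -0.1138  0.    ] 0.118
side blue_spool 0.43 [303. 241. 424. 328.] [ 0.5395 -0.3979  0.    ] 0.782
side brown_heel 0.82 [202. 193. 232. 226.] [0.4333 0.0007 0.3434] 0.042
side brown_heel 0.41 [249. 181. 280. 211.] [0.5636 0.0036 0.2149] 0.058
side white_heel 0.58 [250. 182. 280. 209.] [0.5629 0.0015 0.2146] 0.078
side blue_tin 0.76 [182. 172. 207. 199.] [0.4333 0.1169 0.    ] 0.048
side yellow_tin 0.67 [310. 183. 338. 208.] [ 0.6742 -0.0696  0.    ] 0.068
side glue_bottle 0.6 [232. 146. 247. 184.] [0.5588 0.1159 0.    ] 0.161
```

Call:
{"fn": "jog_arm", "kwargs": {"fingers": 0.0, "increments": [{"rotation":[0,0,-5.6]},{"rotation":[0,0,-5.6]},{"rotation":[0,0,-5.6]},{"rotation":[0,0,-5.7]},{"slide":[-12,-28.5,0]},{"slide":[-12,-28.5,0]},{"slide":[-12,-28.5,0]},{"slide":[-12,-28.5,0]},{"slide":[-12,-28.5,0]},{"slide":[-12,-28.5,0]},{"slide":[-12,-28.5,0]},{"slide":[-12,-28.5,0]}]}}

```text
invalid input
```

Run:
```python
from h import *
print(manip.grip_depth,state()["tool_pos"],state()["tool_rot"],state()["gripper_width"])
f=optics.grab_frame("wrist"); cv2.imwrite("pics/w1.png",f["frame"])
```

```text
-0.0187 [0.23982174 0.577136   0.23130566] [ 9.78927319e-06  1.95647993e-01  9.80674188e-01 -4.67619867e-06] 1.001075413146771
```

View pics/w1.png

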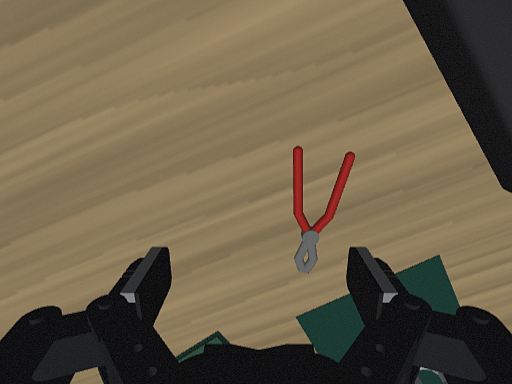

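The move was refused and nothing moved. I'll give both keys in every row.

Call:
{"fn": "jog_arm", "kwargs": {"fingers": 0.0, "increments": [{"slide":[0,0,0],"rotation":[0,0,-5.6]},{"slide":[0,0,0],"rotation":[0,0,-5.6]},{"slide":[0,0,0],"rotation":[0,0,-5.6]},{"slide":[0,0,0],"rotation":[0,0,-5.7]},{"slide":[-12,-28.5,0],"rotation":[0,0,0]},{"slide":[-12,-28.5,0],"rotation":[0,0,0]},{"slide":[-12,-28.5,0],"rotation":[0,0,0]},{"slide":[-12,-28.5,0],"rotation":[0,0,0]},{"slide":[-12,-28.5,0],"rotation":[0,0,0]},{"slide":[-12,-28.5,0],"rotation":[0,0,0]},{"slide":[-12,-28.5,0],"rotation":[0,0,0]},{"slide":[-12,-28.5,0],"rotation":[0,0,0]}]}}

```text
time: 2.3
tool_pos: [0.3359, 0.3477, 0.2315]
tool_rot: [0.0, 0.0, 1.0, 0.0]
contact_force: [0.9, -0.2, 0.4]
gripper_width: -0.002
```

Run:
```python
from h import *
print(manip.grip_depth,state()["tool_pos"],state()["tool_rot"],state()["gripper_width"])
f=optics.grab_frame("wrist"); cv2.imwrite("pics/w2.png",f["frame"])
```

```text
-0.0187 [0.33585462 0.34771109 0.23148795] [2.46179836e-04 3.77398323e-04 9.99999887e-01 1.49218257e-04] -0.002207659552592118
```

View pics/w2.png

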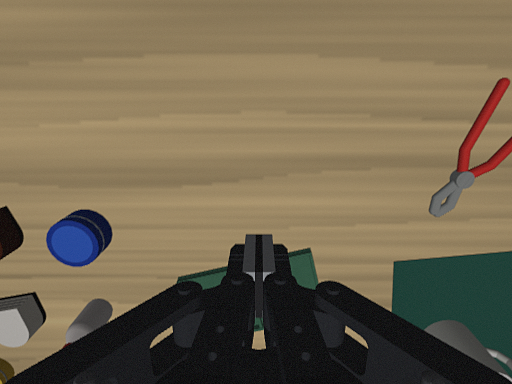

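Run:
```python
from h import *
f=optics.grab_frame("wrist"); s=state(); T=s["tool_pos"]; R=Ro.from_quat(np.roll(s["tool_rot"],-1)).as_matrix()
for z in(0,-.0187,-.04):
  for x in(-.011,0,.011): print(z,x,proj(f,(T+R@np.array([x,0,z]))[None])[0])
for z in(0,-.013,-.0187,-.03,-.04):
  for x in(-.011,.011): print("open",z,x,proj(f,(T+R@np.array([x,-.0425,z]))[None])[0])
```

```text
0 -0.011 [262.72524397 267.60273659]
0 0 [262.84711764 249.21647494]
0 0.011 [262.97429467 230.03012943]
-0.0187 -0.011 [263.13732763 289.27930475]
-0.0187 0 [263.28435382 269.10768269]
-0.0187 0.011 [263.4385996  247.94555125]
-0.04 -0.011 [263.74953627 321.48291729]
-0.04 0 [263.93816666 298.85162354]
-0.04 0.011 [264.13764679 274.91861254]
open 0 -0.011 [183.0524001  267.37725181]
open 0 0.011 [179.83640761 229.81755147]
open -0.013 -0.011 [176.7957952  281.87683915]
open -0.013 0.011 [173.00820543 241.77679971]
open -0.0187 -0.011 [173.71689671 289.0121399 ]
open -0.0187 0.011 [169.63004823 247.69346995]
open -0.03 -0.011 [166.8800604  304.85640476]
open -0.03 0.011 [162.08590805 260.90664712]
open -0.04 -0.011 [159.85012849 321.14816578]
open -0.04 0.011 [154.26656883 274.6018214 ]
```

Call:
{"fn": "jog_arm", "kwargs": {"fingers": 1.0, "increments": [{"slide":[-12,-29,0],"rotation":[0,0,0]},{"slide":[-12,-29,0],"rotation":[0,0,0]},{"slide":[-12,-29,0],"rotation":[0,0,0]},{"slide":[-12,-29,0],"rotation":[0,0,0]},{"slide":[-12,-29,0],"rotation":[0,0,0]},{"slide":[-12,-29,0],"rotation":[0,0,0]},{"slide":[-12,-29,0],"rotation":[0,0,0]},{"slide":[-14,-27,0],"rotation":[0,0,0]},{"slide":[0,0,32],"rotation":[0,0,0]},{"slide":[0,0,32],"rotation":[0,0,0]},{"slide":[0,0,32],"rotation":[0,0,0]},{"slide":[0,0,32],"rotation":[0,0,0]},{"slide":[0,0,32],"rotation":[0,0,0]},{"slide":[0,0,0],"rotation":[0,0,0]},{"slide":[0,0,0],"rotation":[0,0,0]}]}}

```text
time: 3.65
tool_pos: [0.4318, 0.1192, 0.07]
tool_rot: [-0.002, 0.0, 1.0, -0.0]
contact_force: [-0.6, -0.0, 1.5]
gripper_width: 1.003
```

Run:
```python
from h import *
f=optics.grab_frame("wrist"); cv2.imwrite("pics/w3.png",f["frame"])
d=silhouettes("blue_tin","wrist")
for e in d[:2]: print(e["score"],e["bbox"],fit("blue_tin",f,e["mask"]))
```

```text
0.82 [209.3, 165.4, 308.4, 272.9] (array([0.43403759, 0.11978951, 0.        ]), np.float64(0.035485513508319855))
0.57 [14.9, 162.9, 145.8, 270.3] (array([0.43171891, 0.00313015, 0.        ]), np.float64(0.15247319638729095))
```

View pics/w3.png

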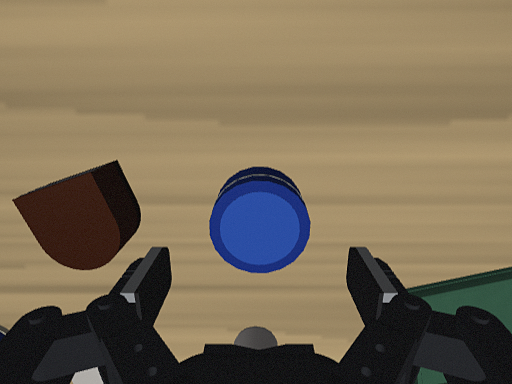

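The wrist view shows the tin centred between the jaws at (260,225), which agrees with the top and side fits. I'll descend and grip.

Call:
{"fn": "jog_arm", "kwargs": {"fingers": 1.0, "increments": [{"slide":[-2,0,21],"rotation":[0,0,0]},{"slide":[0,0,21],"rotation":[0,0,0]},{"slide":[0,0,21],"rotation":[0,0,0]},{"slide":[0,0,0],"rotation":[0,0,0]},{"slide":[0,0,0],"rotation":[0,0,0]}]}}

```text
time: 4.17
tool_pos: [0.4363, 0.1192, 0.0098]
tool_rot: [0.001, 0.0, 1.0, 0.0]
contact_force: [0.4, -0.4, 1.6]
gripper_width: 0.998
```

Call:
{"fn": "jog_arm", "kwargs": {"fingers": 0.0, "increments": [{"slide":[0,0,0],"rotation":[0,0,0]},{"slide":[0,0,0],"rotation":[0,0,0]},{"slide":[0,0,0],"rotation":[0,0,0]},{"slide":[0,0,0],"rotation":[0,0,0]},{"slide":[0,0,0],"rotation":[0,0,0]},{"slide":[0,0,0],"rotation":[0,0,0]},{"slide":[0,0,0],"rotation":[0,0,0]},{"slide":[0,0,0],"rotation":[0,0,0]}]}}

```text
time: 4.83
tool_pos: [0.438, 0.1193, 0.0114]
tool_rot: [0.003, 0.001, 1.0, 0.0]
contact_force: [-1.0, -0.0, 7.0]
gripper_width: 0.733
```

Call:
{"fn": "jog_arm", "kwargs": {"increments": [{"slide":[0,0,-15],"rotation":[0,0,0]},{"slide":[0,0,-30],"rotation":[0,0,0]},{"slide":[0,0,-30],"rotation":[0,0,0]},{"slide":[0,0,-30],"rotation":[0,0,0]},{"slide":[0,0,-30],"rotation":[0,0,0]},{"slide":[0,0,-30],"rotation":[0,0,0]},{"slide":[-18,29,0],"rotation":[0,0,0]},{"slide":[-18,29,0],"rotation":[0,0,0]},{"slide":[-18,29,0],"rotation":[0,0,0]},{"slide":[-18,29,0],"rotation":[0,0,0]},{"slide":[-18,29,0],"rotation":[0,0,0]},{"slide":[-19,28,0],"rotation":[0,0,0]},{"slide":[0,0,30],"rotation":[0,0,0]},{"slide":[0,0,30],"rotation":[0,0,0]},{"slide":[0,0,30],"rotation":[0,0,0]},{"slide":[0,0,0],"rotation":[0,0,0]},{"slide":[0,0,0],"rotation":[0,0,0]}]}}

```text
time: 6.25
tool_pos: [0.5431, 0.2913, 0.082]
tool_rot: [-0.002, 0.001, 1.0, -0.001]
contact_force: [-0.0, 0.2, -2.1]
gripper_width: 0.731
```

Run:
```python
from h import *
print(np.round(state()["tool_pos"],4))
for cam in("wrist","side"):
    f=optics.grab_frame(cam); cv2.imwrite(f"pics/{cam}4.png",f["frame"])
    d=silhouettes("blue_tin",cam)
    z=state()["tool_pos"][2]-.0105
    for e in d[:1]: print(cam,e["score"],e["bbox"],fit("blue_tin",f,e["mask"],z=z))
```

```text
[0.5431 0.2913 0.082 ]
wrist 0.69 [181.4, 85.0, 462.2, 254.0] (array([0.49518714, 0.33746762, 0.        ]), np.float64(0.33830931782722473))
side 0.69 [190.7, 112.1, 209.8, 135.0] (array([0.539071  , 0.28393509, 0.        ]), np.float64(0.8061131238937378))
```

View pics/wrist4.png

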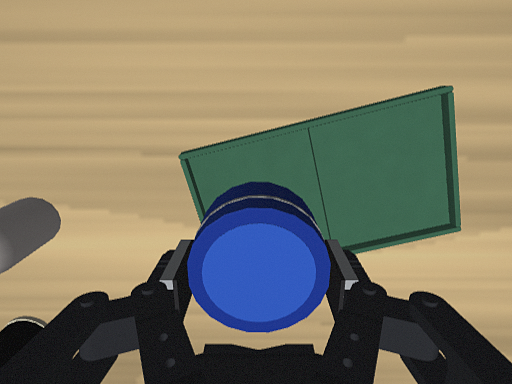

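View pics/side4.png

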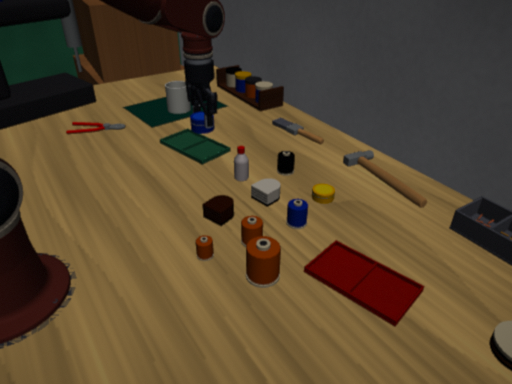

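Run:
```python
from h import *
f=optics.grab_frame("wrist")
for uv in((181,154),(451,87),(460,230),(309,127)): print(np.round(ray(f,uv,.014),4))
for x,y,c in((.534,.337,.249),):
  print(np.round(place(np.array([[-.054,-.095,0],[-.054,.095,0],[.054,.095,0],[-.054,0,0]]),[x,y,c]),4))
```

```text
[0.51   0.2375 0.014 ]
[0.465 0.421 0.014]
[0.57   0.4486 0.014 ]
[0.4912 0.3277 0.014 ]
[[0.5051 0.2316 0.    ]
 [0.4583 0.4158 0.    ]
 [0.5629 0.4424 0.    ]
 [0.4817 0.3237 0.    ]]
```

Call:
{"fn": "jog_arm", "kwargs": {"increments": [{"slide":[-4,4,20],"rotation":[0,0,0]},{"slide":[0,0,20],"rotation":[0,0,0]},{"slide":[0,0,15],"rotation":[0,0,0]},{"slide":[0,0,6],"rotation":[0,0,0]},{"slide":[0,0,0],"rotation":[0,0,0]},{"slide":[0,0,0],"rotation":[0,0,0]}]}}

```text
time: 7.0
tool_pos: [0.5492, 0.296, 0.0235]
tool_rot: [0.001, 0.001, 1.0, 0.0]
contact_force: [0.6, 0.4, -1.3]
gripper_width: 0.729
```

Call:
{"fn": "jog_arm", "kwargs": {"increments": [{"slide":[0,0,2],"rotation":[0,0,0]},{"slide":[0,0,2],"rotation":[0,0,0]},{"slide":[0,0,0],"rotation":[0,0,0]},{"slide":[0,0,0],"rotation":[0,0,0]}]}}

```text
time: 7.33
tool_pos: [0.5488, 0.2959, 0.0188]
tool_rot: [0.0, 0.001, 1.0, 0.0]
contact_force: [-0.9, 0.1, -0.6]
gripper_width: 0.728
```

Call:
{"fn": "jog_arm", "kwargs": {"increments": [{"slide":[0,0,2],"rotation":[0,0,0]},{"slide":[0,0,2],"rotation":[0,0,0]},{"slide":[0,0,0],"rotation":[0,0,0]},{"slide":[0,0,0],"rotation":[0,0,0]}]}}

```text
time: 7.67
tool_pos: [0.5488, 0.296, 0.0155]
tool_rot: [0.0, 0.0, 1.0, 0.0]
contact_force: [-3.7, -1.1, 5.5]
gripper_width: 0.729
```

Call:
{"fn": "jog_arm", "kwargs": {"fingers": 0.9, "increments": [{"slide":[0,0,0],"rotation":[0,0,0]},{"slide":[0,0,0],"rotation":[0,0,0]},{"slide":[0,0,0],"rotation":[0,0,0]},{"slide":[0,0,0],"rotation":[0,0,0]},{"slide":[0,0,-15],"rotation":[0,0,0]},{"slide":[0,0,-35],"rotation":[0,0,0]},{"slide":[0,0,-35],"rotation":[0,0,0]},{"slide":[0,0,-35],"rotation":[0,0,0]},{"slide":[0,0,-35],"rotation":[0,0,0]},{"slide":[-16,-27,0],"rotation":[0,0,0]},{"slide":[-16,-27,0],"rotation":[0,0,0]},{"slide":[-16,-27,0],"rotation":[0,0,0]},{"slide":[-16,-27,0],"rotation":[0,0,0]},{"slide":[-16,-27,0],"rotation":[0,0,0]},{"slide":[-16,-27,0],"rotation":[0,0,0]},{"slide":[-16,-27,0],"rotation":[0,0,0]},{"slide":[-14,-25,0],"rotation":[0,0,0]},{"slide":[0,0,0],"rotation":[0,0,0]}]}}

```text
time: 9.17
tool_pos: [0.6765, 0.0769, 0.1707]
tool_rot: [0.001, 0.003, 1.0, -0.001]
contact_force: [-0.3, 0.4, 0.6]
gripper_width: 0.897
```

Call:
{"fn": "jog_arm", "kwargs": {"fingers": 0.9, "increments": [{"slide":[0,0,30],"rotation":[0,0,0]},{"slide":[0,0,30],"rotation":[0,0,0]},{"slide":[0,0,20],"rotation":[0,0,0]},{"slide":[0,0,0],"rotation":[0,0,0]},{"slide":[0,0,0],"rotation":[0,0,0]}]}}

```text
time: 9.58
tool_pos: [0.6732, 0.0821, 0.0886]
tool_rot: [-0.001, 0.0, 1.0, 0.0]
contact_force: [-0.4, 0.1, -0.3]
gripper_width: 0.897
```

Run:
```python
from h import *
print(np.round(state()["tool_pos"],4))
f=optics.grab_frame("wrist"); cv2.imwrite("pics/w5.png",f["frame"])
for e in silhouettes("black_spool","wrist")[:1]: print(e["score"],e["bbox"],fit("black_spool",f,e["mask"]))
f=optics.grab_frame("top"); cv2.imwrite("pics/t5.png",f["frame"])
for e in silhouettes("blue_tin","top")[:1]: print(e["score"],e["bbox"],fit("blue_tin",f,e["mask"],z=.004))
f=optics.grab_frame("side")
for e in silhouettes("blue_tin","side")[:1]: print(e["score"],e["bbox"],fit("blue_tin",f,e["mask"],z=.004))
```

```text
[0.6732 0.0821 0.0886]
0.87 [228.6, 170.9, 295.2, 255.9] (array([0.67480906, 0.08368149, 0.        ]), np.float64(0.059095002710819244))
0.63 [117.3, 154.7, 140.6, 184.3] (array([0.54629243, 0.29614231, 0.        ]), np.float64(0.07240436971187592))
0.76 [192.6, 131.8, 212.3, 155.6] (array([0.54545962, 0.29434534, 0.        ]), np.float64(0.04636214300990105))
```

View pics/w5.png

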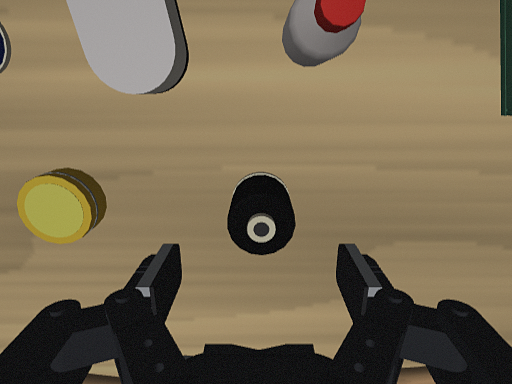

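View pics/t5.png

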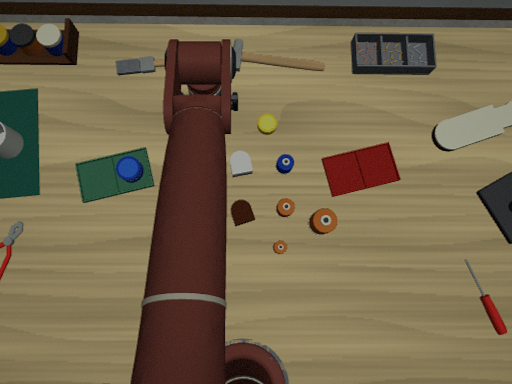

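The tin sits in the right compartment of the green tray at (129,169) in the top view. The black spool is centred between the jaws, and the wrist fit gives (0.675,0.084).

Call:
{"fn": "jog_arm", "kwargs": {"fingers": 0.9, "increments": [{"slide":[-2,1,25],"rotation":[0,0,0]},{"slide":[0,0,25],"rotation":[0,0,0]},{"slide":[0,0,20],"rotation":[0,0,0]},{"slide":[0,0,0],"rotation":[0,0,0]},{"slide":[0,0,0],"rotation":[0,0,0]}]}}

```text
time: 10.3
tool_pos: [0.6755, 0.0827, 0.0187]
tool_rot: [-0.001, 0.001, 1.0, -0.0]
contact_force: [-0.1, -0.7, 0.8]
gripper_width: 0.901
```

Call:
{"fn": "jog_arm", "kwargs": {"fingers": 0.0, "increments": [{"slide":[0,0,0],"rotation":[0,0,0]},{"slide":[0,0,0],"rotation":[0,0,0]},{"slide":[0,0,0],"rotation":[0,0,0]},{"slide":[0,0,0],"rotation":[0,0,0]},{"slide":[0,0,0],"rotation":[0,0,0]},{"slide":[0,0,0],"rotation":[0,0,0]},{"slide":[0,0,0],"rotation":[0,0,0]},{"slide":[0,0,0],"rotation":[0,0,0]}]}}

```text
time: 10.97
tool_pos: [0.6783, 0.0827, 0.0222]
tool_rot: [0.002, 0.001, 1.0, 0.0]
contact_force: [0.1, 0.4, 6.2]
gripper_width: 0.506
```

Call:
{"fn": "jog_arm", "kwargs": {"increments": [{"slide":[0,0,-15],"rotation":[0,0,0]},{"slide":[0,0,-33],"rotation":[0,0,0]},{"slide":[0,0,-33],"rotation":[0,0,0]},{"slide":[0,0,-33],"rotation":[0,0,0]},{"slide":[0,0,-33],"rotation":[0,0,0]},{"slide":[15,31,-20],"rotation":[0,0,0]},{"slide":[15,31,0],"rotation":[0,0,0]},{"slide":[15,31,0],"rotation":[0,0,0]},{"slide":[15,31,0],"rotation":[0,0,0]},{"slide":[15,31,0],"rotation":[0,0,0]},{"slide":[15,31,0],"rotation":[0,0,0]},{"slide":[15,31,0],"rotation":[0,0,0]},{"slide":[15,31,0],"rotation":[0,0,0]},{"slide":[15,31,0],"rotation":[0,0,0]},{"slide":[17,29,0],"rotation":[0,0,0]},{"slide":[0,0,30],"rotation":[0,0,0]},{"slide":[0,0,30],"rotation":[0,0,0]},{"slide":[0,0,30],"rotation":[0,0,0]},{"slide":[0,0,0],"rotation":[0,0,0]},{"slide":[0,0,0],"rotation":[0,0,0]}]}}

```text
time: 12.63
tool_pos: [0.5229, 0.3899, 0.0946]
tool_rot: [-0.002, 0.0, 1.0, -0.001]
contact_force: [0.5, 0.5, -1.1]
gripper_width: 0.509
```

Run:
```python
from h import *
print(np.round(state()["tool_pos"],4))
f=optics.grab_frame("wrist"); cv2.imwrite("pics/w6.png",f["frame"])
```

```text
[0.5229 0.3899 0.0946]
```

View pics/w6.png

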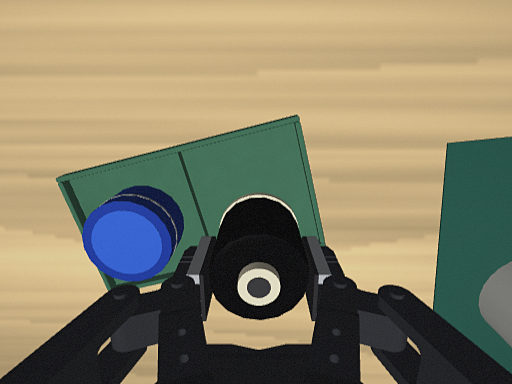

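Call:
{"fn": "jog_arm", "kwargs": {"increments": [{"slide":[0,0,25],"rotation":[0,0,0]},{"slide":[0,0,25],"rotation":[0,0,0]},{"slide":[0,0,12],"rotation":[0,0,0]},{"slide":[0,0,3],"rotation":[0,0,0]},{"slide":[0,0,2],"rotation":[0,0,0]},{"slide":[0,0,0],"rotation":[0,0,0]},{"slide":[0,0,0],"rotation":[0,0,0]}]}}

```text
time: 13.27
tool_pos: [0.5259, 0.3916, 0.0315]
tool_rot: [0.001, 0.001, 1.0, 0.001]
contact_force: [0.7, -0.1, -1.1]
gripper_width: 0.508
```

Call:
{"fn": "jog_arm", "kwargs": {"increments": [{"slide":[0,0,2],"rotation":[0,0,0]},{"slide":[0,0,2],"rotation":[0,0,0]},{"slide":[0,0,0],"rotation":[0,0,0]},{"slide":[0,0,0],"rotation":[0,0,0]}]}}

```text
time: 13.6
tool_pos: [0.5253, 0.3913, 0.0263]
tool_rot: [0.001, 0.001, 1.0, 0.001]
contact_force: [0.8, 0.7, 2.0]
gripper_width: 0.511
```

Call:
{"fn": "jog_arm", "kwargs": {"increments": [{"slide":[0,0,1.5],"rotation":[0,0,0]},{"slide":[0,0,0],"rotation":[0,0,0]},{"slide":[0,0,0],"rotation":[0,0,0]}]}}

```text
time: 13.85
tool_pos: [0.5254, 0.3914, 0.0262]
tool_rot: [0.001, 0.0, 1.0, 0.0]
contact_force: [-2.9, -0.4, 10.3]
gripper_width: 0.51
```

Call:
{"fn": "jog_arm", "kwargs": {"fingers": 0.75, "increments": [{"slide":[0,0,0],"rotation":[0,0,0]},{"slide":[0,0,0],"rotation":[0,0,0]},{"slide":[0,0,0],"rotation":[0,0,0]},{"slide":[0,0,0],"rotation":[0,0,0]},{"slide":[0,0,-15],"rotation":[0,0,0]},{"slide":[0,0,-35],"rotation":[0,0,0]},{"slide":[0,0,-35],"rotation":[0,0,0]},{"slide":[0,0,-35],"rotation":[0,0,0]},{"slide":[0,0,-35],"rotation":[0,0,0]},{"slide":[-11,-33,-10],"rotation":[0,0,0]},{"slide":[-11,-33,0],"rotation":[0,0,0]},{"slide":[-11,-33,0],"rotation":[0,0,0]},{"slide":[-11,-33,0],"rotation":[0,0,0]},{"slide":[-11,-33,0],"rotation":[0,0,0]},{"slide":[-11,-33,0],"rotation":[0,0,0]},{"slide":[-11,-33,0],"rotation":[0,0,0]}]}}

```text
time: 15.18
tool_pos: [0.6017, 0.1582, 0.1901]
tool_rot: [0.001, 0.0, 1.0, 0.0]
contact_force: [1.1, 1.0, 0.0]
gripper_width: 0.753
```

Call:
{"fn": "jog_arm", "kwargs": {"fingers": 0.95, "increments": [{"slide":[-11,-33,0],"rotation":[0,0,0]},{"slide":[-11,-33,0],"rotation":[0,0,0]},{"slide":[-11,-33,0],"rotation":[0,0,0]},{"slide":[-11,-33,0],"rotation":[0,0,0]},{"slide":[-11,-33,0],"rotation":[0,0,0]},{"slide":[-11,-33,0],"rotation":[0,0,0]},{"slide":[-11,-33,0],"rotation":[0,0,0]},{"slide":[0,0,30],"rotation":[0,0,0]},{"slide":[0,0,30],"rotation":[0,0,0]},{"slide":[0,0,30],"rotation":[0,0,0]},{"slide":[0,0,20],"rotation":[0,0,0]},{"slide":[0,0,0],"rotation":[0,0,0]},{"slide":[0,0,0],"rotation":[0,0,0]}]}}

```text
time: 16.27
tool_pos: [0.6772, -0.0712, 0.0781]
tool_rot: [-0.001, 0.001, 1.0, 0.0]
contact_force: [0.1, -0.4, 0.4]
gripper_width: 0.948
```

Run:
```python
from h import *
print(np.round(state()["tool_pos"],4))
f=optics.grab_frame("wrist"); cv2.imwrite("pics/w7.png",f["frame"])
for e in silhouettes("yellow_tin","wrist")[:1]: print(e["score"],e["bbox"],fit("yellow_tin",f,e["mask"]))
f=optics.grab_frame("top"); cv2.imwrite("pics/t7.png",f["frame"][100:260,40:420])
for n in("blue_tin","black_spool"):
  for cam in("top","side"):
    f=optics.grab_frame(cam)
    for e in silhouettes(n,cam)[:1]: print(n,e["score"],e["bbox"],fit(n,f,e["mask"],z=.004))
```

```text
[ 0.6772 -0.0712  0.0781]
blue_tin 0.91 [117.6, 156.8, 143.2, 180.3] (array([0.54623396, 0.29661811, 0.        ]), np.float64(0.1337040662765503))
black_spool 0.6 [79.4, 168.3, 106.6, 188.1] (array([0.52306166, 0.39060596, 0.        ]), np.float64(0.16337385773658752))
black_spool 0.79 [174.3, 122.7, 191.0, 142.2] (array([0.52173861, 0.3865546 , 0.        ]), np.float64(0.14875856041908264))
```

View pics/w7.png

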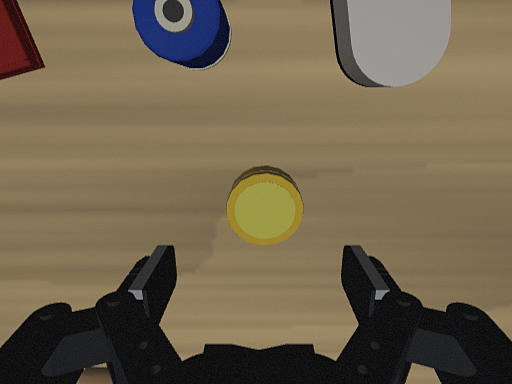

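View pics/t7.png

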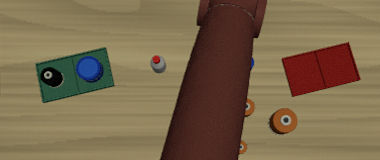

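Run:
```python
from h import *
f=optics.grab_frame("wrist"); im=f["frame"]
for e in silhouettes("yellow_tin","wrist")[:2]: print(e["score"],e["bbox"],fit("yellow_tin",f,e["mask"]))
h=cv2.cvtColor(im,cv2.COLOR_BGR2HSV); m=((h[...,0]>20)&(h[...,0]<35)&(h[...,1]>140)).astype(np.uint8)
m=cv2.morphologyEx(m,cv2.MORPH_OPEN,np.ones((3,3))); n,l,s,c=cv2.connectedComponentsWithStats(m); k=1+s[1:,4].argmax(); print(s[k])
m=cv2.morphologyEx((l==k).astype(np.uint8),cv2.MORPH_CLOSE,np.ones((15,15)))
print(fit("yellow_tin",f,m>0))
print(np.round(proj(f,np.array([[.675,-.068,.024],[.6772,-.0712,.024]])),1))
```

```text
0.71 [227.2, 159.4, 304.6, 240.4] (array([ 0.67599433, -0.06698889,  0.        ]), np.float64(0.028865979984402657))
[ 227  170   77   73 1804]
(array([ 0.67769462, -0.06703316,  0.        ]), np.float64(1.6742229461669922))
[[263.3 206.7]
 [258.7 209.7]]
```

Call:
{"fn": "jog_arm", "kwargs": {"fingers": 0.95, "increments": [{"slide":[1,4,25],"rotation":[0,0,0]},{"slide":[0,0,25],"rotation":[0,0,0]},{"slide":[0,0,18],"rotation":[0,0,0]},{"slide":[0,0,6],"rotation":[0,0,0]},{"slide":[0,0,0],"rotation":[0,0,0]},{"slide":[0,0,0],"rotation":[0,0,0]}]}}

```text
time: 17.42
tool_pos: [0.6774, -0.0674, 0.0052]
tool_rot: [0.0, 0.001, 1.0, -0.0]
contact_force: [-0.1, 0.0, -0.1]
gripper_width: 0.95
```

Call:
{"fn": "jog_arm", "kwargs": {"fingers": 0.0, "increments": [{"slide":[0,0,0],"rotation":[0,0,0]},{"slide":[0,0,0],"rotation":[0,0,0]},{"slide":[0,0,0],"rotation":[0,0,0]},{"slide":[0,0,0],"rotation":[0,0,0]},{"slide":[0,0,0],"rotation":[0,0,0]},{"slide":[0,0,0],"rotation":[0,0,0]},{"slide":[0,0,0],"rotation":[0,0,0]},{"slide":[0,0,0],"rotation":[0,0,0]}]}}

```text
time: 18.08
tool_pos: [0.679, -0.0678, 0.0074]
tool_rot: [0.002, 0.001, 1.0, -0.0]
contact_force: [0.1, -0.7, 5.3]
gripper_width: 0.61
```

Call:
{"fn": "jog_arm", "kwargs": {"increments": [{"slide":[0,0,-15],"rotation":[0,0,0]},{"slide":[0,0,-35],"rotation":[0,0,0]},{"slide":[0,0,-35],"rotation":[0,0,0]},{"slide":[0,0,-35],"rotation":[0,0,0]},{"slide":[0,0,-35],"rotation":[0,0,0]},{"slide":[0,0,-30],"rotation":[0,0,0]},{"slide":[11,30,0],"rotation":[0,0,0]},{"slide":[11,30,0],"rotation":[0,0,0]},{"slide":[11,30,0],"rotation":[0,0,0]},{"slide":[11,30,0],"rotation":[0,0,0]},{"slide":[11,30,0],"rotation":[0,0,0]},{"slide":[11,30,0],"rotation":[0,0,0]},{"slide":[11,30,0],"rotation":[0,0,0]},{"slide":[11,30,0],"rotation":[0,0,0]},{"slide":[11,30,0],"rotation":[0,0,0]},{"slide":[11,30,0],"rotation":[0,0,0]},{"slide":[10,30,0],"rotation":[0,0,0]},{"slide":[10,33,0],"rotation":[0,0,0]},{"slide":[0,0,0],"rotation":[0,0,0]},{"slide":[0,0,0],"rotation":[0,0,0]}]}}

```text
time: 19.75
tool_pos: [0.5465, 0.2972, 0.1903]
tool_rot: [0.0, -0.001, 1.0, -0.0]
contact_force: [0.2, -0.1, 0.0]
gripper_width: 0.603
```

Call:
{"fn": "jog_arm", "kwargs": {"increments": [{"slide":[0,0,30],"rotation":[0,0,0]},{"slide":[0,0,30],"rotation":[0,0,0]},{"slide":[0,0,30],"rotation":[0,0,0]},{"slide":[0,0,10],"rotation":[0,0,0]},{"slide":[0,0,0],"rotation":[0,0,0]},{"slide":[0,0,0],"rotation":[0,0,0]}]}}

```text
time: 20.25
tool_pos: [0.5479, 0.2951, 0.0903]
tool_rot: [-0.0, 0.001, 1.0, -0.0]
contact_force: [-0.2, -0.3, -0.9]
gripper_width: 0.607
```

Run:
```python
from h import *
print(np.round(state()["tool_pos"],4))
f=optics.grab_frame("wrist"); cv2.imwrite("pics/w8.png",f["frame"])
f=optics.grab_frame("side"); cv2.imwrite("pics/s8.png",cv2.resize(f["frame"][60:180,120:270],None,fx=4,fy=4))
```

```text
[0.5479 0.2951 0.0903]
```

View pics/w8.png

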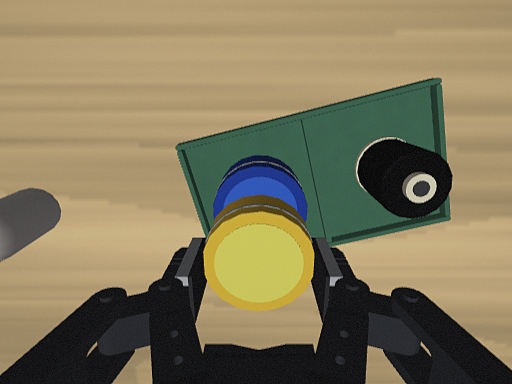

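View pics/s8.png

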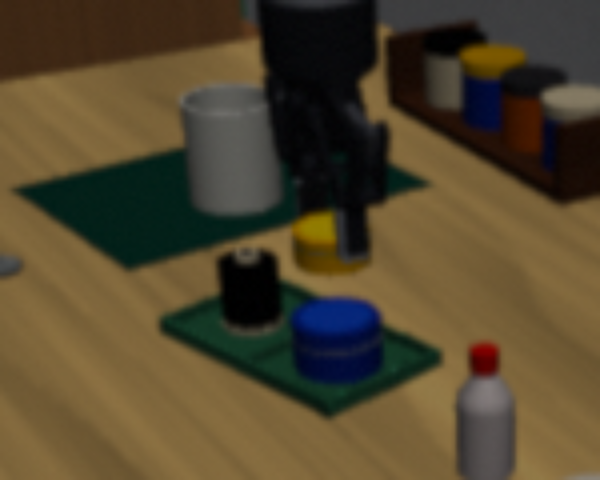

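Call:
{"fn": "jog_arm", "kwargs": {"increments": [{"slide":[0,0,20],"rotation":[0,0,0]},{"slide":[0,0,12],"rotation":[0,0,0]},{"slide":[0,0,5],"rotation":[0,0,0]},{"slide":[0,0,2],"rotation":[0,0,0]},{"slide":[0,0,0],"rotation":[0,0,0]},{"slide":[0,0,0],"rotation":[0,0,0]}]}}

```text
time: 20.85
tool_pos: [0.5479, 0.296, 0.0515]
tool_rot: [0.0, 0.001, 1.0, 0.0]
contact_force: [0.7, -0.3, 0.4]
gripper_width: 0.602
```

Call:
{"fn": "jog_arm", "kwargs": {"increments": [{"slide":[0,0,2],"rotation":[0,0,0]},{"slide":[0,0,0],"rotation":[0,0,0]},{"slide":[0,0,0],"rotation":[0,0,0]}]}}

```text
time: 21.1
tool_pos: [0.548, 0.2961, 0.0495]
tool_rot: [0.001, 0.001, 1.0, 0.0]
contact_force: [1.8, -0.2, -0.0]
gripper_width: 0.608
```

Call:
{"fn": "jog_arm", "kwargs": {"increments": [{"slide":[0,0,1],"rotation":[0,0,0]},{"slide":[0,0,1],"rotation":[0,0,0]},{"slide":[0,0,0],"rotation":[0,0,0]},{"slide":[0,0,0],"rotation":[0,0,0]}]}}

```text
time: 21.43
tool_pos: [0.5481, 0.296, 0.0494]
tool_rot: [0.0, 0.0, 1.0, -0.0]
contact_force: [-3.8, -2.0, 9.9]
gripper_width: 0.606
```

Call:
{"fn": "jog_arm", "kwargs": {"fingers": 0.8, "increments": [{"slide":[0,0,0],"rotation":[0,0,0]},{"slide":[0,0,0],"rotation":[0,0,0]},{"slide":[0,0,0],"rotation":[0,0,0]},{"slide":[0,0,0],"rotation":[0,0,0]},{"slide":[0,0,-15],"rotation":[0,0,0]},{"slide":[0,0,-35],"rotation":[0,0,0]},{"slide":[0,0,-35],"rotation":[0,0,0]},{"slide":[0,0,-35],"rotation":[0,0,0]},{"slide":[0,0,-20],"rotation":[0,0,0]}]}}

```text
time: 22.18
tool_pos: [0.549, 0.2964, 0.1914]
tool_rot: [0.003, 0.001, 1.0, 0.001]
contact_force: [0.6, -0.4, 1.1]
gripper_width: 0.801
```

Call:
{"fn": "jog_arm", "kwargs": {"fingers": 1.0, "increments": [{"slide":[12,-29,0],"rotation":[0,0,0]},{"slide":[12,-29,0],"rotation":[0,0,0]},{"slide":[12,-29,0],"rotation":[0,0,0]},{"slide":[12,-29,0],"rotation":[0,0,0]},{"slide":[12,-29,0],"rotation":[0,0,0]},{"slide":[12,-30,0],"rotation":[0,0,0]},{"slide":[12,-30,0],"rotation":[0,0,0]},{"slide":[12,-30,0],"rotation":[0,0,0]},{"slide":[12,-30,0],"rotation":[0,0,0]},{"slide":[12,-30,0],"rotation":[0,0,0]},{"slide":[0,0,30],"rotation":[0,0,-6.3]},{"slide":[0,0,30],"rotation":[0,0,-6.3]},{"slide":[0,0,30],"rotation":[0,0,-6.3]},{"slide":[0,0,20],"rotation":[0,0,0]},{"slide":[0,0,0],"rotation":[0,0,0]},{"slide":[0,0,0],"rotation":[0,0,0]}]}}

```text
time: 23.52
tool_pos: [0.4261, 0.0011, 0.0758]
tool_rot: [-0.001, -0.163, 0.987, 0.001]
contact_force: [0.4, 0.1, 1.1]
gripper_width: 0.998
```

Run:
```python
from h import *
print(np.round(state()["tool_pos"],4))
f=optics.grab_frame("wrist"); cv2.imwrite("pics/w9.png",f["frame"])
for e in silhouettes("brown_heel","wrist")[:1]: print(e["score"],e["bbox"],fit("brown_heel",f,e["mask"],yaw=True))
f=optics.grab_frame("side"); cv2.imwrite("pics/s9.png",cv2.resize(f["frame"][60:260,120:320],None,fx=3,fy=3))
for n,z in(("blue_tin",.004),("yellow_tin",.042)):
  for cam in("top","side"):
    f=optics.grab_frame(cam)
    for e in silhouettes(n,cam)[:1]: print(n,e["score"],e["bbox"],fit(n,f,e["mask"],z=z))
```

```text
[0.4261 0.0011 0.0758]
0.72 [214.6, 174.1, 304.1, 272.8] (array([0.43484611, 0.00278888, 0.33465984]), np.float64(0.020873092114925385))
blue_tin 0.5 [124.5, 161.7, 141.4, 181.0] (array([0.5348027, 0.2808132, 0.       ]), np.float64(2.612189531326294))
yellow_tin 0.91 [116.0, 156.3, 134.7, 180.6] (array([0.54604443, 0.29477337, 0.        ]), np.float64(0.10154199600219727))
```

View pics/w9.png

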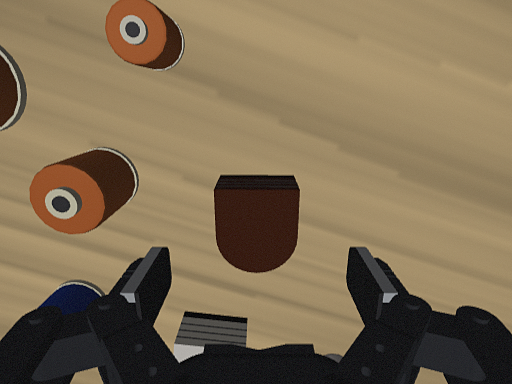

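View pics/s9.png

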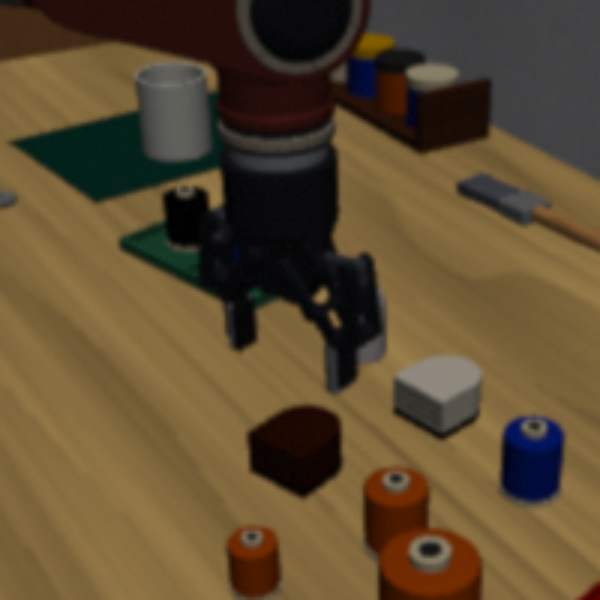

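Call:
{"fn": "jog_arm", "kwargs": {"fingers": 1.0, "increments": [{"slide":[-2,-1,25],"rotation":[0,0,0]},{"slide":[0,0,25],"rotation":[0,0,0]},{"slide":[0,0,17],"rotation":[0,0,0]},{"slide":[0,0,0],"rotation":[0,0,0]},{"slide":[0,0,0],"rotation":[0,0,0]}]}}

```text
time: 24.48
tool_pos: [0.4285, 0.0008, 0.0091]
tool_rot: [-0.001, -0.164, 0.987, 0.0]
contact_force: [0.0, -0.1, 0.6]
gripper_width: 0.999
```

Call:
{"fn": "jog_arm", "kwargs": {"fingers": 0.0, "increments": [{"slide":[0,0,0],"rotation":[0,0,0]},{"slide":[0,0,0],"rotation":[0,0,0]},{"slide":[0,0,0],"rotation":[0,0,0]},{"slide":[0,0,0],"rotation":[0,0,0]},{"slide":[0,0,0],"rotation":[0,0,0]},{"slide":[0,0,0],"rotation":[0,0,0]},{"slide":[0,0,0],"rotation":[0,0,0]},{"slide":[0,0,0],"rotation":[0,0,0]}]}}

```text
time: 25.15
tool_pos: [0.4311, 0.0003, 0.0117]
tool_rot: [0.002, -0.164, 0.987, -0.001]
contact_force: [-0.1, 0.5, 6.9]
gripper_width: 0.623
```

Call:
{"fn": "jog_arm", "kwargs": {"increments": [{"slide":[0,0,-15],"rotation":[0,0,0]},{"slide":[0,0,-35],"rotation":[0,0,0]},{"slide":[0,0,-35],"rotation":[0,0,0]},{"slide":[0,0,-35],"rotation":[0,0,0]},{"slide":[0,0,-30],"rotation":[0,0,0]},{"slide":[0,-32.5,-10],"rotation":[0,0,0]},{"slide":[0,-32.5,0],"rotation":[0,0,0]},{"slide":[0,-32.5,0],"rotation":[0,0,0]},{"slide":[0,-32.5,0],"rotation":[0,0,0]},{"slide":[0,-32.5,0],"rotation":[0,0,0]},{"slide":[0,-32.5,0],"rotation":[0,0,0]},{"slide":[0,-32.5,0],"rotation":[0,0,0]},{"slide":[0,-32.5,0],"rotation":[0,0,0]},{"slide":[0,-32.5,0],"rotation":[0,0,0]},{"slide":[0,-32.5,0],"rotation":[0,0,0]},{"slide":[0,-33,0],"rotation":[0,0,0]},{"slide":[-1,-33,0],"rotation":[0,0,0]},{"slide":[0,0,40],"rotation":[0,0,0]},{"slide":[0,0,40],"rotation":[0,0,0]},{"slide":[0,0,0],"rotation":[0,0,0]}]}}

```text
time: 26.82
tool_pos: [0.5515, -0.3656, 0.0797]
tool_rot: [-0.005, -0.163, 0.987, 0.006]
contact_force: [-1.5, 2.2, -3.4]
gripper_width: 0.62
```

Run:
```python
from h import *
print(np.round(state()["tool_pos"],4))
f=optics.grab_frame("wrist"); cv2.imwrite("pics/w10.png",f["frame"])
```

```text
[ 0.5515 -0.3656  0.0797]
```

View pics/w10.png

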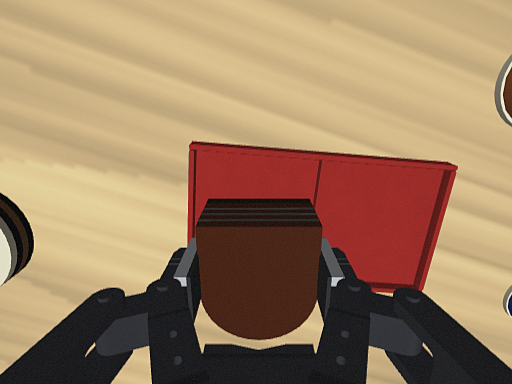

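Run:
```python
from h import *
f=optics.grab_frame("wrist");print(np.round(state()["tool_pos"],4))
for uv in((190,142),(457,163),(322,155)): print(np.round(ray(f,uv,.014),4))
print(np.round(place(np.array([[-.054,-.095,0],[-.054,.095,0],[-.054,0,0]]),[.552,-.32,.243]),4))
```

```text
[ 0.555  -0.3677  0.0875]
[ 0.5241 -0.4252  0.014 ]
[ 0.4775 -0.2412  0.014 ]
[ 0.5032 -0.335   0.014 ]
[[ 0.5224 -0.4252  0.    ]
 [ 0.4767 -0.2408  0.    ]
 [ 0.4996 -0.333   0.    ]]
```

Call:
{"fn": "jog_arm", "kwargs": {"increments": [{"slide":[0,0,25],"rotation":[0,0,0]},{"slide":[0,0,25],"rotation":[0,0,0]},{"slide":[0,0,12],"rotation":[0,0,0]},{"slide":[0,0,4],"rotation":[0,0,0]},{"slide":[0,0,2],"rotation":[0,0,0]},{"slide":[0,0,0],"rotation":[0,0,0]},{"slide":[0,0,0],"rotation":[0,0,0]}]}}

```text
time: 27.5
tool_pos: [0.5578, -0.3699, 0.0241]
tool_rot: [0.001, -0.164, 0.987, -0.001]
contact_force: [0.8, -0.3, -0.3]
gripper_width: 0.616
```

Call:
{"fn": "jog_arm", "kwargs": {"increments": [{"slide":[0,0,2],"rotation":[0,0,0]},{"slide":[0,0,0],"rotation":[0,0,0]},{"slide":[0,0,0],"rotation":[0,0,0]}]}}

```text
time: 27.75
tool_pos: [0.5568, -0.3693, 0.0204]
tool_rot: [0.0, -0.164, 0.987, -0.0]
contact_force: [0.5, -0.6, -0.9]
gripper_width: 0.619
```

Call:
{"fn": "jog_arm", "kwargs": {"increments": [{"slide":[0,0,2],"rotation":[0,0,0]},{"slide":[0,0,2],"rotation":[0,0,0]},{"slide":[0,0,0],"rotation":[0,0,0]},{"slide":[0,0,0],"rotation":[0,0,0]}]}}

```text
time: 28.08
tool_pos: [0.5567, -0.3692, 0.0158]
tool_rot: [0.0, -0.164, 0.987, -0.0]
contact_force: [-0.2, -0.3, -0.7]
gripper_width: 0.616
```

Call:
{"fn": "jog_arm", "kwargs": {"increments": [{"slide":[0,0,2],"rotation":[0,0,0]},{"slide":[0,0,0],"rotation":[0,0,0]},{"slide":[0,0,0],"rotation":[0,0,0]}]}}

```text
time: 28.33
tool_pos: [0.5567, -0.3693, 0.0158]
tool_rot: [-0.0, -0.164, 0.987, 0.0]
contact_force: [-4.6, 3.4, 9.5]
gripper_width: 0.62
```

Call:
{"fn": "jog_arm", "kwargs": {"fingers": 0.85, "increments": [{"slide":[0,0,0],"rotation":[0,0,0]},{"slide":[0,0,0],"rotation":[0,0,0]},{"slide":[0,0,0],"rotation":[0,0,0]},{"slide":[0,0,0],"rotation":[0,0,0]},{"slide":[0,0,-15],"rotation":[0,0,0]},{"slide":[0,0,-35],"rotation":[0,0,0]},{"slide":[0,0,-35],"rotation":[0,0,0]},{"slide":[0,0,-35],"rotation":[0,0,0]},{"slide":[0,0,-35],"rotation":[0,0,0]},{"slide":[0,0,-15],"rotation":[0,0,6.3]},{"slide":[0,0,0],"rotation":[0,0,6.3]},{"slide":[0,0,0],"rotation":[0,0,6.3]},{"slide":[0,0,0],"rotation":[0,0,0]}]}}

```text
time: 29.42
tool_pos: [0.5569, -0.3693, 0.1858]
tool_rot: [0.001, 0.001, 1.0, -0.001]
contact_force: [-0.4, -1.0, 0.4]
gripper_width: 0.852
```

Call:
{"fn": "jog_arm", "kwargs": {"fingers": 0.8, "increments": [{"slide":[12.5,29,0],"rotation":[0,0,0]},{"slide":[12.5,29,0],"rotation":[0,0,0]},{"slide":[12.5,29,0],"rotation":[0,0,0]},{"slide":[12.5,29,0],"rotation":[0,0,0]},{"slide":[12.5,29,0],"rotation":[0,0,0]},{"slide":[12.5,29,0],"rotation":[0,0,0]},{"slide":[12.5,29,0],"rotation":[0,0,0]},{"slide":[12.5,29,0],"rotation":[0,0,0]},{"slide":[12.5,27,0],"rotation":[0,0,0]},{"slide":[0,0,30],"rotation":[0,0,0]},{"slide":[0,0,30],"rotation":[0,0,0]},{"slide":[0,0,30],"rotation":[0,0,0]},{"slide":[0,0,0],"rotation":[0,0,0]},{"slide":[0,0,0],"rotation":[0,0,0]}]}}

```text
time: 30.58
tool_pos: [0.443, -0.1093, 0.0926]
tool_rot: [-0.002, -0.0, 1.0, 0.001]
contact_force: [0.5, -0.7, 0.6]
gripper_width: 0.803
```

Run:
```python
from h import *
print(np.round(state()["tool_pos"],4))
f=optics.grab_frame("wrist"); cv2.imwrite("pics/w11.png",f["frame"])
for e in silhouettes("tan_spool","wrist")[:3]: print(e["score"],e["bbox"],fit("tan_spool",f,e["mask"]))
f=optics.grab_frame("top"); cv2.imwrite("pics/t11.png",f["frame"])
for e in silhouettes("brown_heel","top")[:1]: print(e["score"],e["bbox"],fit("brown_heel",f,e["mask"],z=.004,yaw=True))
```

```text
[ 0.443  -0.1093  0.0926]
0.97 [29.2, 107.5, 175.2, 224.6] (array([ 0.40337383, -0.22356108,  0.        ]), np.float64(0.5000196099281311))
0.92 [252.8, 22.9, 307.0, 85.6] (array([ 0.35179754, -0.09712763,  0.        ]), np.float64(0.991851806640625))
0.74 [224.0, 169.3, 288.2, 249.2] (array([ 0.44329759, -0.11087626,  0.        ]), np.float64(0.056949637830257416))
0.78 [370.0, 151.8, 394.1, 178.4] (array([ 0.561786  , -0.36695425,  0.37500462]), np.float64(0.10688405483961105))
```

View pics/w11.png

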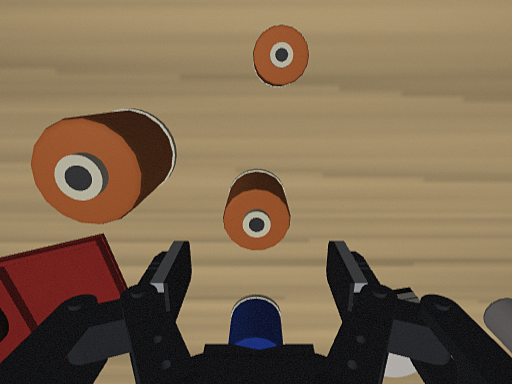

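View pics/t11.png

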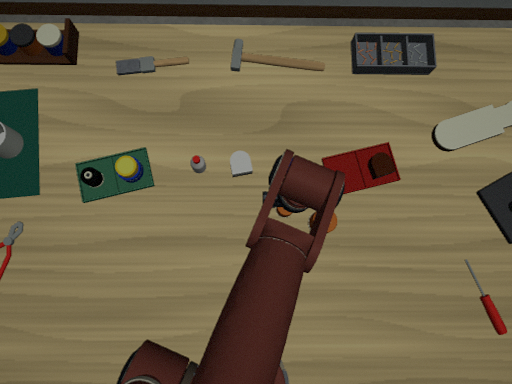

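The heel stands in the right compartment of the red tray at (381,165). The spool between the jaws matches the 45 mm model, with a residual of 0.06 against 0.5 and 0.99 for the other two. I'll grip it.

Call:
{"fn": "jog_arm", "kwargs": {"fingers": 0.8, "increments": [{"slide":[-1,-1,25],"rotation":[0,0,0]},{"slide":[0,0,25],"rotation":[0,0,0]},{"slide":[0,0,23],"rotation":[0,0,0]},{"slide":[0,0,0],"rotation":[0,0,0]},{"slide":[0,0,0],"rotation":[0,0,0]}]}}

```text
time: 31.2
tool_pos: [0.4454, -0.1111, 0.0212]
tool_rot: [-0.0, 0.0, 1.0, 0.0]
contact_force: [0.4, 0.1, -0.4]
gripper_width: 0.799
```

Call:
{"fn": "jog_arm", "kwargs": {"fingers": 0.0, "increments": [{"slide":[0,0,0],"rotation":[0,0,0]},{"slide":[0,0,0],"rotation":[0,0,0]},{"slide":[0,0,0],"rotation":[0,0,0]},{"slide":[0,0,0],"rotation":[0,0,0]},{"slide":[0,0,0],"rotation":[0,0,0]},{"slide":[0,0,0],"rotation":[0,0,0]},{"slide":[0,0,0],"rotation":[0,0,0]},{"slide":[0,0,0],"rotation":[0,0,0]}]}}

```text
time: 31.87
tool_pos: [0.4477, -0.1119, 0.0237]
tool_rot: [0.002, 0.0, 1.0, -0.001]
contact_force: [-0.5, -0.1, 7.2]
gripper_width: 0.504
```

Call:
{"fn": "jog_arm", "kwargs": {"increments": [{"slide":[0,0,-15],"rotation":[0,0,0]},{"slide":[0,0,-35],"rotation":[0,0,0]},{"slide":[0,0,-35],"rotation":[0,0,0]},{"slide":[0,0,-35],"rotation":[0,0,0]},{"slide":[0,0,-35],"rotation":[0,0,0]},{"slide":[-16,-26.5,0],"rotation":[0,0,0]},{"slide":[-16,-26.5,0],"rotation":[0,0,0]},{"slide":[-16,-26.5,0],"rotation":[0,0,0]},{"slide":[-16,-27,0],"rotation":[0,0,0]},{"slide":[-16,-27,0],"rotation":[0,0,0]},{"slide":[-15,-27,0],"rotation":[0,0,0]},{"slide":[0,0,30],"rotation":[0,0,0]},{"slide":[0,0,30],"rotation":[0,0,0]},{"slide":[0,0,20],"rotation":[0,0,0]},{"slide":[0,0,0],"rotation":[0,0,0]},{"slide":[0,0,0],"rotation":[0,0,0]}]}}

```text
time: 33.2
tool_pos: [0.5393, -0.271, 0.0949]
tool_rot: [-0.001, 0.001, 1.0, 0.001]
contact_force: [0.5, 0.5, -0.1]
gripper_width: 0.506
```

Run:
```python
from h import *
print(np.round(state()["tool_pos"],4))
f=optics.grab_frame("wrist"); cv2.imwrite("pics/w12.png",f["frame"])
```

```text
[ 0.5393 -0.271   0.0949]
```

View pics/w12.png

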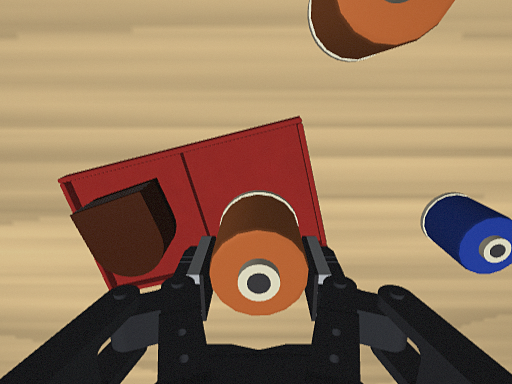

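Good: the spool is over the free compartment. Contact is expected at TCP z ≈ 0.028.

Call:
{"fn": "jog_arm", "kwargs": {"increments": [{"slide":[0,0,25],"rotation":[0,0,0]},{"slide":[0,0,25],"rotation":[0,0,0]},{"slide":[0,0,9],"rotation":[0,0,0]},{"slide":[0,0,3],"rotation":[0,0,0]},{"slide":[0,0,2],"rotation":[0,0,0]},{"slide":[0,0,0],"rotation":[0,0,0]},{"slide":[0,0,0],"rotation":[0,0,0]}]}}

```text
time: 33.83
tool_pos: [0.5414, -0.2723, 0.0338]
tool_rot: [0.001, 0.001, 1.0, -0.001]
contact_force: [0.3, -0.5, -0.9]
gripper_width: 0.508
```

Call:
{"fn": "jog_arm", "kwargs": {"increments": [{"slide":[0,0,2],"rotation":[0,0,0]},{"slide":[0,0,2],"rotation":[0,0,0]},{"slide":[0,0,0],"rotation":[0,0,0]},{"slide":[0,0,0],"rotation":[0,0,0]}]}}

```text
time: 34.17
tool_pos: [0.5401, -0.2715, 0.0278]
tool_rot: [-0.0, 0.001, 1.0, 0.0]
contact_force: [-0.8, 0.2, -1.2]
gripper_width: 0.508
```

Call:
{"fn": "jog_arm", "kwargs": {"increments": [{"slide":[0,0,1.5],"rotation":[0,0,0]},{"slide":[0,0,0],"rotation":[0,0,0]},{"slide":[0,0,0],"rotation":[0,0,0]}]}}

```text
time: 34.42
tool_pos: [0.5402, -0.2716, 0.0278]
tool_rot: [-0.0, 0.0, 1.0, 0.0]
contact_force: [-3.6, 3.2, 6.9]
gripper_width: 0.508
```

Call:
{"fn": "jog_arm", "kwargs": {"fingers": 0.75, "increments": [{"slide":[0,0,0],"rotation":[0,0,0]},{"slide":[0,0,0],"rotation":[0,0,0]},{"slide":[0,0,0],"rotation":[0,0,0]},{"slide":[0,0,0],"rotation":[0,0,0]},{"slide":[0,0,-15],"rotation":[0,0,0]},{"slide":[0,0,-35],"rotation":[0,0,0]},{"slide":[0,0,-35],"rotation":[0,0,0]},{"slide":[0,0,-35],"rotation":[0,0,0]},{"slide":[0,0,-35],"rotation":[0,0,0]},{"slide":[0,0,-30],"rotation":[0,0,0]},{"slide":[20,-30,0],"rotation":[0,0,0]},{"slide":[20,-30,0],"rotation":[0,0,0]},{"slide":[20,-30,0],"rotation":[0,0,0]},{"slide":[20,-30,0],"rotation":[0,0,0]},{"slide":[20,-30,0],"rotation":[0,0,0]},{"slide":[20,-30,0],"rotation":[0,0,0]},{"slide":[20,-30,0],"rotation":[0,0,0]},{"slide":[20,-30,0],"rotation":[0,0,0]},{"slide":[0,0,0],"rotation":[0,0,0]},{"slide":[0,0,0],"rotation":[0,0,0]}]}}

```text
time: 36.08
tool_pos: [0.3786, -0.5127, 0.2109]
tool_rot: [-0.0, 0.002, 1.0, 0.0]
contact_force: [0.4, 0.3, 0.4]
gripper_width: 0.755
```

Run:
```python
from h import *
Z=dict(black_spool=.004,tan_spool=.004,brown_heel=.004,blue_tin=.004,yellow_tin=.042)
print(np.round(state()["tool_pos"],4))
for cam in("top","side"):
    f=optics.grab_frame(cam); cv2.imwrite(f"pics/{cam}13.png",cv2.resize(f["frame"][90:260,60:420] if cam=="top" else f["frame"][100:340,130:450],None,fx=2.2,fy=2.2))
    for n in M:
        if "tray" in n: continue
        best=None
        for e in silhouettes(n,cam)[:3]:
            x,c=fit(n,f,e["mask"],z=Z.get(n,0),yaw="heel" in n)
            if best is None or c<best[1]: best=(x,c)
        if best: 
            x,c=best; t={"black_spool":(.536,.34,.249),"tan_spool":(.552,-.32,.243),"brown_heel":(.552,-.32,.243),"blue_tin":(.536,.34,.249),"yellow_tin":(.536,.34,.249)}.get(n)
            r=None
            if t: r=np.round(np.array([[np.cos(t[2]),np.sin(t[2])],[-np.sin(t[2]),np.cos(t[2])]])@(x[:2]-t[:2]),4)
            print(cam,n,np.round(x,4),round(c,3),"tray:",r)
```

```text
[ 0.3786 -0.5127  0.2109]
top black_spool [0.5233 0.3906 0.    ] 0.052 tray: [0.0002 0.0522]
top tan_spool [ 0.5373 -0.2702  0.    ] 0.081 tray: [-0.0023  0.0519]
top blue_spool [ 0.5612 -0.1107  0.    ] 0.213 tray: None
top brown_heel [ 0.5622 -0.3668  0.3081] 0.052 tray: [-0.0013 -0.0478]
top white_heel [0.5663 0.0059 0.1661] 0.046 tray: None
top blue_tin [0.5429 0.2915 0.    ] 2.008 tray: [-0.0053 -0.0487]
top yellow_tin [0.5462 0.2957 0.    ] 0.046 tray: [-0.0011 -0.0455]
side black_spool [0.5205 0.3855 0.    ] 0.103 tray: [-0.0038  0.0479]
side tan_spool [ 0.5365 -0.2733  0.    ] 0.085 tray: [-0.0038  0.0491]
side blue_spool [ 0.5593 -0.1145  0.    ] 0.065 tray: None
side brown_heel [ 0.5596 -0.3694  0.3313] 0.562 tray: [-0.0045 -0.0497]
side white_heel [0.5627 0.0028 0.2622] 0.069 tray: None
side blue_tin [0.545  0.2923 0.    ] 0.597 tray: [-0.0031 -0.0485]
side yellow_tin [0.5434 0.2923 0.    ] 0.098 tray: [-0.0046 -0.048 ]
side glue_bottle [0.5592 0.1187 0.    ] 0.188 tray: None
```

View pics/top13.png

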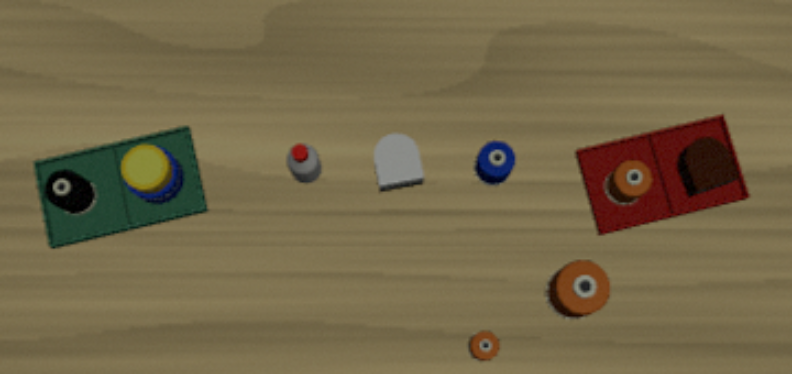

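View pics/side13.png

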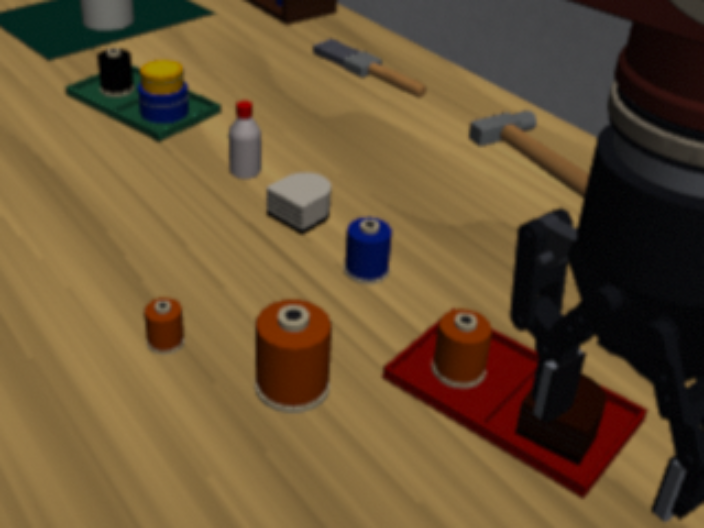

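All five pieces stand where they should: in the top crop, black (70,190), the tin stack (150,172), tan (630,182) and heel (705,165). Spares haven't moved. I'm handing in.

```bash
python3 -c "
from plant import manip
print(manip.job_done())"
```

```text
the job is handed in; nothing more can be done
None
```

Both kits are made up and handed in at about 36 s of the 120 s allowed. `job_done` reports no verdict, so the result rests on my own checks below.

- **Green tray:** the blue tin and the black spool are in separate compartments. The yellow tin stands on the blue one. I measured the blue tin at (0.546, 0.296) before stacking and the yellow at (0.546, 0.296) from the top and (0.543, 0.292) from the side. That puts them within about 5 mm of each other, against a limit of 15 mm.
- **Red tray:** the brown heel and the middle-sized tan spool are in separate compartments. Only the middle spool fitted the 45 mm model: fit residual 0.06, against 0.5 for the large and about 1.0 for the small.
- **Position in the trays:** each piece is within about 6 mm of the tray's x centre line and about 48–52 mm out along y, or 46–48 mm for the yellow tin. All look upright in the last pictures.
- **Spare stock:** the blue spool, white heel and glue bottle came out within about 4 mm of their starting fits, which is about the measuring error. All are upright.

**Checks that failed or disagreed:**
- **First move:** it was refused because each row needs both keys; nothing moved.
- **Camera agreement:** the top and side cameras differ by 2–5 mm throughout. The wrist camera put the green tray about 4–6 mm further out than the average, so I aimed between them.
- **Poor last fits:** the final fits of the blue tin (mostly hidden by the yellow one) and of the heel in the side view (hidden by the gripper) were unusable, as was the white heel's side-view yaw.
- **Glue bottle:** the networks found it only in the side view at the end. In the top picture it stands where it did at the start.

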